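Fit the contact cover over the jig's pin and hold it down

ROBOT

A 6-joint arm with a two-finger parallel gripper is mounted at the origin on the work surface; the furniture and walls round the work are solid. World frame = base frame: x ahead of the robot, y to its left, z up, the work surface at z = 0. Lengths are in mm, angles in rad, forces in N, time in s.
With the tool pointing down it reaches from about 275 to 1000 mm from the base axis. Payload 8.4 kg.
Tool frame: the origin (TCP) lies midway between the tips of the shut fingers; the grasp point (between the pads) lies 19 mm behind it; z points along the fingers, y is the line along which they close (so a half turn about z gives the same grasp; the last joint's range is limited). The gripper opens to 85 mm and grips with 20 to 120 N. Pads are 22 mm wide; open, the fingers measure 114 mm over their backs; the gripper's body (76 mm by 85 mm) begins 54 mm behind the grasp point. The pads swing forward as they close: fully open they stand 13 mm farther back than shut.
Start: joints at [-1.237, 0.353, 1.633, -0, 1.155, -0.002], TCP at [205.951, -590.095, 231.281] pointing down, gripper open.
Joint ranges: [-2.63, 2.63], [-0.92, 2.1], [0.06, 2.66], [-1.3, 4.44], [0, 2.69], [-3.02, 3.02]. Speed limits (rad/s): [2.22, 2.22, 2.79, 3.14, 3.14, 3.14].

INTERFACE

Orientations are given as [roll, pitch, yaw] about the fixed x, y, z axes, in that order (R = Rz(yaw) Ry(pitch) Rx(roll)).
In Python, from rig import telemetry, optics, r gives the robot as it stands.
- The arm moves only by the tool play_rows, never from a script. Its arguments are lists of equal length, an entry for each row: "dp": the shift along the tool's x, y, z in units of 40 mm (1.0 is 40 mm), a list of three; "rot": the turn, a rotation vector about the tool's x, y, z in units of 6 degrees (1.0 is 6 degrees), a list of three. In form: {"dp": [[tx, ty, tz], ...], "rot": [[ax, ay, az], ...]}. A call has 1 to 5 rows; each row is the pose to reach, as a shift and turn from the pose commanded when the call began, along the tool's axes at that moment; what a row does not reach only later rows make up. A row lasts 1/12 s, in which the tool goes at most 41.7 mm and 7.16 degrees, less where a joint would pass 70% of its speed; a pose out of reach is approached as far as the arm can. A call with a gripper value outside its range is refused whole. "fingers" is the opening, from 0 (shut) to 1 (fully open), set as the call begins (left out, the last holds). The fingers move at their own pace and stop on an object; "grip_force" is the grip in N (left out, the last holds). Time passes only in rows, so rows that repeat a pose let the fingers close. It gives the time, the measured TCP pose, the force, the opening and the grip force at its end, in the units of the state.
- telemetry.sense(): the state, without advancing time (a new reading comes with each control period).
- optics.grab_frame(name): name is "scene" or "top"; returns a dict with "color" (384x512x3 uint8, red, green, blue), "mtx" (3x3 intrinsics, pixels), "R" (3x3) and "t" (3): a world point X has camera coordinates R X + t. Camera axes: x right, y down, z forward; pixel columns grow to the right and rows downward; lengths in mm; the calibration is good to about 2 mm. A picture is of the moment at which its call begins. There is no depth.
- r.sign_off(): hands the job in; it is judged then, once.
The state is a dict: "clock": time; "qpos": joint angles; "qvel": joint speeds; "joint_efforts": joint torques, N m; "eef_pos": TCP position; "tcp_rot": TCP orientation; "contact_force": force on the tool from outside, world axes, zero at the start; "wrist_torque": the same for the moment, N m; "opening": opening from 0.0 (shut) to 1.0 (fully open); "grasp_force": force on a finger pad.
Only numpy, scipy, OpenCV 4.12 (cv2) and the standard library are available. Lean on these libraries where they do the work, as an engineer would, in place of code of your own. Each camera call takes 0.05 s, during which the arm holds its last target. There are 200 camera calls.

TASK

Pick up the black contact cover by its bar handle and lay its flat underside on the tip of the test jig's locating pin, its hidden hole still about a centimetre to one side of the pin, with the handle bar square across the jig's slot; then slide it over until the hole finds the pin and it drops on. Press the cover fully down against the jig's springs and finish like that, still holding it pressed down: the springs push it up again if it is let go. Do not disturb the roll of tape in front of the robot, the screwdriver or the orange cap.

Things in the scene. Friction and masses are not known exactly. Their poses are not given: they have to be found in the camera images.
- jig: The test jig, fixed to the bench (its place varies): a flat aluminium base 150 (x) x 160 (y) mm, top 20 mm above the bench, with a black connector on its +x edge. Origin at the centre of its underside, on the bench; z up. Over it floats the grey sprung carrier plate with a dark slot along the jig's y axis through its centre, out of which the locating pin stands. The bar handle of the fitted cover (cover x axis) must lie along the jig's x axis, either way round.
- carrier (a joint): How far the sprung carrier plate is pushed down, in m: 0 up (rest), 0.005 fully down on its stop. The springs push back with about 4.2 N at 0 (more than the cover weighs) and about 7.7 N at 0.005.
- carrier_top (a point): Centre of the top face of the grey carrier plate, 120 (x) x 130 (y) x 8 mm, axes as the jig. Top face 30 mm above the bench at rest, 25 mm when fully down.
- pin: The steel locating pin, fixed upright in the jig, 12 mm diameter, tapering over its last 3 mm to a 7 mm flat tip. It is set somewhere along the slot, up to 20 mm either way from the jig's centre. Origin on its axis at bench height; z up. It does not move with the carrier plate.
- pin_tip (a point): Centre of the pin's tip, 39 mm above the bench: 9 mm above the carrier plate at rest, 14 mm when that is fully down.
- cover: The contact cover, loose, 0.13 to 0.21 kg, lying flat on the bench, right way up: a black plate 100 (x) x 80 (y) x 12 mm, on it a black block 60 x 44 mm up to 20 mm height, and on that an aluminium bar handle. Origin at the centre of its underside; z up. Centred in the underside is a round blind hole 15 mm in diameter, 20 mm deep, its mouth chamfered by 2 mm; it cannot be seen from above.
- cover_grip (a point): Centre of the cover's bar handle, which is 60 mm long (along x), 18 mm thick (along y) and reaches from 20 to 68 mm above the cover's underside; this point is 44 mm above the underside, straight above the hole. Grip it across its 18 mm, from above.
- cover_mouth (a point): Centre of the hole's mouth, in the cover's underside (the cover's origin). With the cover on the pin and resting on the raised carrier it is 30 mm above the bench, pressed fully down 25 mm.
- tape: Small roll of blue tape lying flat, 48 mm wide, 12 mm high, on the bare bench between the robot and the work; leave alone.
- driver: Small screwdriver with a yellow handle, 160 mm long, 17 mm thick, lying beyond the work; leave alone.
- cap: Small orange cap standing upright, 25 mm wide, 34 mm high; leave alone.
Things that resemble listed ones, but are neither listed nor needed, are in the scene too. Of the things shaped like the cover, the black one is meant.

How it is judged:
By the outcome, as a careful person would: the job done as asked, in the order asked, and still so for the second after the job is handed in, while the arm keeps its last pose, push and grip.
It also fails if it takes over 48 s, if anything falls off the work surface, if the arm or the gripper's body presses on something with over 40 N, if the wrist force passes 120 N, or if a joint passes its speed limit or range.

## Working session

There is one attempt and no reset: what is moved stays moved. The work goes in short steps, Python scripts to look and compute and a tool call to move; the robot and the scene stay as the last step left them, time stands still between calls to the robot, and variables do not carry over. Pictures are saved under pics/ and viewed, at most 10 in all, crops included, and the job is handed in when it is done.

Besides the shell and the picture viewer there is one more tool, called after ">>>" as name(argument=value, ...) on one line, values as JSON. play_rows: Moves the arm, as the interface text tells. Its arguments: {"type":"object","properties":{"dp":{"type":"array"},"rot":{"type":"array"},"fingers":{"type":"number"},"grip_force":{"type":"number"}},"required":["dp","rot"]}

```bash
mkdir -p pics; cat > h.py <<'E'
import numpy as np, cv2
from rig import telemetry, optics, r
def ray(f,u,v,z):
    d=f["R"].T@np.linalg.solve(f["mtx"],[u,v,1.0]); c=-f["R"].T@f["t"]
    return c+d*(z-c[2])/d[2]
def proj(f,X):
    p=f["mtx"]@(f["R"]@np.array(X,float)+f["t"]); return p[:2]/p[2]
def save(f,n,crop=None,s=1):
    im=f["color"][:,:,::-1]
    if crop: a,b,c,d=crop; im=im[b:d,a:c]
    cv2.imwrite(n,cv2.resize(im,None,fx=s,fy=s,interpolation=cv2.INTER_CUBIC))
E
python3 - <<'E'
from h import *
import pickle
F={n:optics.grab_frame(n) for n in("scene","top")}
pickle.dump(F,open("f0.pkl","wb"))
for n in F:
    save(F[n],f"pics/{n}0.png",None,1.5); print(n,-F[n]["R"].T@F[n]["t"],F[n]["R"].round(3).tolist())
print(telemetry.sense())
E
```

```text
scene [ -21.56484184 -802.81648819  532.14968948] [[0.75, -0.661, 0.012], [-0.313, -0.37, -0.875], [0.583, 0.653, -0.484]]
top [ 366.02736639 -203.50662828  938.82496806] [[-0.022, -1.0, -0.012], [-0.987, 0.024, -0.156], [0.156, 0.009, -0.988]]
{'clock': 0.1, 'qpos': array([-1.23738767e+00,  3.53604392e-01,  1.63404316e+00,  1.52499512e-05,
        1.15521299e+00, -2.42524363e-03]), 'qvel': array([-0.00034708, -0.00153042, -0.00299685, -0.00050331,  0.00113172,
       -0.00050946]), 'joint_efforts': array([-1.94748129e-03, -6.06356549e+01, -3.42819250e+01, -1.51058675e-04,
        3.78656667e-03, -7.81193052e-06]), 'eef_pos': array([ 205.82386336, -589.68823531,  230.62793529]), 'tcp_rot': array([-3.14032481e+00, -1.70189605e-05,  3.35827723e-01]), 'contact_force': array([ 0.06592316, -1.09093636, -0.9211599 ]), 'wrist_torque': array([-0.02147649,  0.02519811,  0.02508591]), 'grasp_force': 0.0, 'opening': 0.9993896077920527}
```

View pics/top0.png

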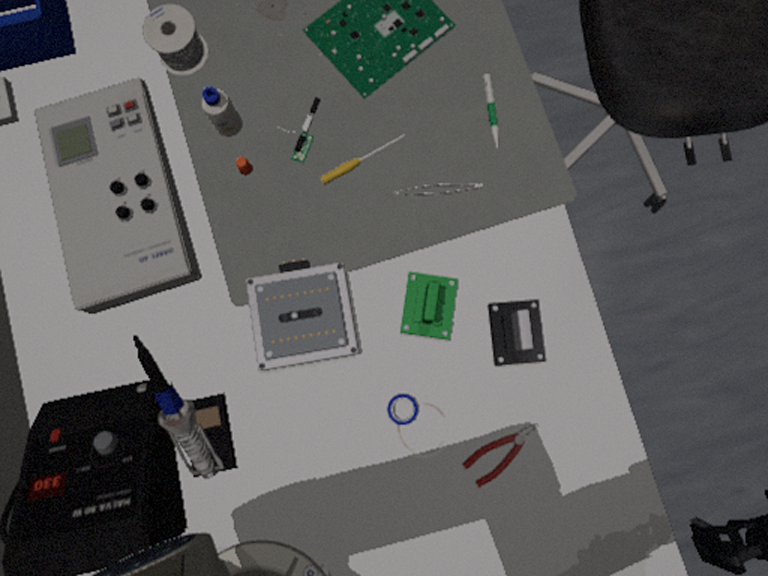

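View pics/scene0.png

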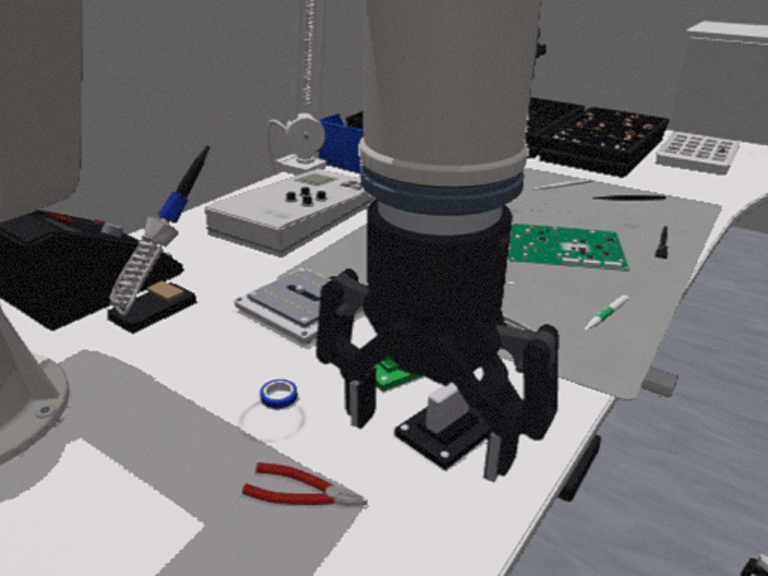

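The top view shows two cover-shaped things: a green one at about (430,306) and a black one with an aluminium bar at (517,333). The black one fits. The jig is at (303,316), with its connector at (294,266) on the +x side, and the pin is near (294,316). Next, one enlarged crop to confirm this and read the corners.

```bash
python3 - <<'E'
from h import *
import pickle
F=pickle.load(open("f0.pkl","rb"))
save(F["top"],"pics/c0.png",(155,165,375,255),3.6)
E
```

```text
(no output)
```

View pics/c0.png

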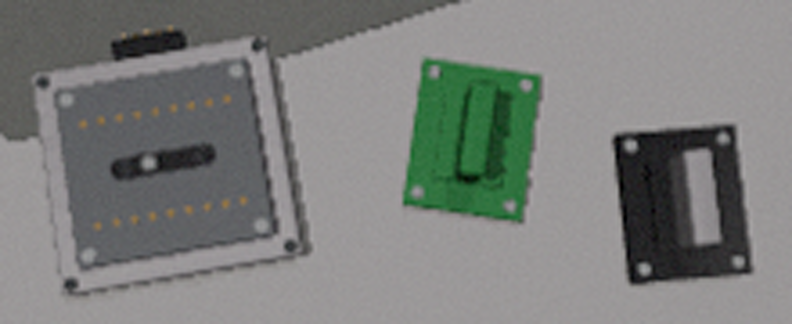

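The crop confirms it: the black plate's corners are at (614,135), (736,126), (751,271) and (632,283), with a bright bar. The pin tip is at (149,162). The carrier's corners are at about (52,92), (247,62), (279,235) and (80,270).

```bash
python3 - <<'E'
from h import *
import pickle
f=pickle.load(open("f0.pkl","rb"))["top"]
def P(l,z): return np.array([ray(f,155+(u+.5)/3.6-.5,165+(v+.5)/3.6-.5,z)[:2] for u,v in l])
def q(n,l,z):
    p=P(l,z); print(n,"ctr",p.mean(0).round(1),"sides",[round(np.linalg.norm(p[i]-p[(i+1)%4]),1) for i in range(4)],
    "dir(deg)",[round(np.degrees(np.arctan2(*(p[a]-p[b])[::-1])),1) for a,b in((0,3),(1,2),(0,1),(3,2))])
q("cover",[(614,135),(736,126),(751,271),(632,283)],12)
q("bar",[(683,151),(711,148),(719,243),(693,247)],68)
q("carrier",[(52,92),(247,62),(279,235),(80,270)],30)
q("base",[(36,76),(264,38),(300,246),(68,292)],20)
q("screws",[(42,82),(259,45),(291,245),(71,285)],20)
q("conscrew",[(66,100),(237,70),(262,226),(88,256)],30)
print("pin",P([(149,162)],39),"slot",P([(111,169),(216,154)],30))
print("cap,tape",[ray(f,u/1.5,v/1.5,z)[:2].round() for u,v,z in((244,160,34),(403,408,12))])
s=telemetry.sense();print(s["eef_pos"],s["tcp_rot"])
E
```

```text
cover ctr [ 432.3 -408.8] sides [np.float64(81.7), np.float64(96.3), np.float64(78.7), np.float64(98.4)] dir(deg) [np.float64(4.0), np.float64(2.1), np.float64(92.9), np.float64(94.4)]
bar ctr [ 431.9 -408. ] sides [np.float64(17.7), np.float64(59.3), np.float64(16.3), np.float64(60.0)] dir(deg) [np.float64(2.5), np.float64(1.2), np.float64(94.8), np.float64(97.4)]
carrier ctr [464.7 -67.1] sides [np.float64(130.5), np.float64(116.4), np.float64(130.9), np.float64(119.0)] dir(deg) [np.float64(9.5), np.float64(9.7), np.float64(97.5), np.float64(98.6)]
base ctr [467.2 -67.3] sides [np.float64(154.9), np.float64(141.3), np.float64(154.6), np.float64(145.7)] dir(deg) [np.float64(9.1), np.float64(9.0), np.float64(98.2), np.float64(99.8)]
screws ctr [466.3 -66.5] sides [np.float64(147.4), np.float64(135.5), np.float64(146.3), np.float64(136.8)] dir(deg) [np.float64(8.7), np.float64(8.3), np.float64(98.4), np.float64(98.9)]
conscrew ctr [465.8 -66.3] sides [np.float64(114.7), np.float64(104.6), np.float64(114.6), np.float64(104.0)] dir(deg) [np.float64(8.5), np.float64(8.5), np.float64(98.7), np.float64(98.4)]
pin [[465.18354497 -58.43342797]] slot [[ 462.15700655  -32.02346238]
 [ 470.40238465 -101.02518433]]
cap,tape [array([722.,  25.]), array([ 317., -225.])]
[ 205.82386336 -589.68823531  230.62793529] [-3.14032481e+00 -1.70189605e-05  3.35827723e-01]
```

```bash
cat >> h.py <<'E'
from scipy.spatial.transform import Rotation as Ro
def go(x,y,z,yawdeg):
    s=telemetry.sense(); R=Ro.from_euler("xyz",s["tcp_rot"])
    d=R.inv().apply(np.array([x,y,z])-s["eef_pos"])/40
    w=(R.inv()*Ro.from_euler("xyz",[np.pi,0,np.radians(yawdeg)])).as_rotvec(degrees=True)/6
    print("dp",d.round(3),"rot",w.round(3),"| pos",s["eef_pos"].round(1),np.degrees(s["tcp_rot"]).round(2),"F",s["contact_force"].round(1),"T",s["wrist_torque"].round(2),"op",round(s["opening"],3),"gf",round(s["grasp_force"],1),"t",s["clock"])
E
python3 -c "
from h import *
go(432,-408.5,200,2.8)"
```

```text
dp [ 6.831 -2.412  0.769] rot [-1.20e-02  2.00e-03  2.74e+00] | pos [ 205.8 -589.7  230.6] [-179.93   -0.     19.24] F [ 0.1 -1.1 -0.9] T [-0.02  0.03  0.03] op 0.999 gf 0.0 t 0.1
```

>>> play_rows(dp=[[6.83, -2.41, 0.77], [6.83, -2.41, 0.77], [6.83, -2.41, 0.77], [6.83, -2.41, 0.77], [6.83, -2.41, 0.77]], rot=[[0, 0, 2.74], [0, 0, 2.74], [0, 0, 2.74], [0, 0, 2.74], [0, 0, 2.74]], fingers=0.65)

```text
clock: 0.52
eef_pos: [366.4, -461.0, 209.1]
tcp_rot: [-3.141, 0.0, 0.048]
contact_force: [-0.0, -1.0, -0.6]
opening: 0.655
grasp_force: 0.0
```

```bash
python3 -c "
from h import *
go(432,-408.5,130,2.8)"
```

```text
dp [ 1.702 -1.231  1.978] rot [-0.004  0.003 -0.009] | pos [ 366.4 -461.   209.1] [-1.7998e+02  2.0000e-02  2.7400e+00] F [-0.  -1.  -0.6] T [-0.09 -0.04  0.01] op 0.655 gf 0.0 t 0.5167
```

>>> play_rows(dp=[[1.7, -1.23, 1.0], [1.7, -1.23, 1.98], [1.7, -1.23, 1.98], [1.7, -1.23, 1.98], [1.7, -1.23, 1.98]], rot=[[0, 0, 0], [0, 0, 0], [0, 0, 0], [0, 0, 0], [0, 0, 0]])

```text
clock: 0.93
eef_pos: [430.6, -408.4, 128.7]
tcp_rot: [-3.139, 0.003, 0.051]
contact_force: [-0.3, -0.9, -0.1]
opening: 0.65
grasp_force: 0.0
```

```bash
python3 - <<'E'
from h import *
go(432,-408.3,27,2.8)
f=optics.grab_frame("scene"); g=optics.grab_frame("top")
import pickle; pickle.dump((f,g),open("f1.pkl","wb"))
a=f["color"][180:340,210:400]; b=g["color"][150:310,260:450]
cv2.imwrite("pics/p1.png",cv2.resize(np.hstack([a,b])[:,:,::-1],None,fx=2.1,fy=2.1,interpolation=cv2.INTER_CUBIC))
print(proj(f,(432,-408.5,68)),proj(g,(432,-408.5,68)))
E
```

```text
dp [0.042 0.006 2.542] rot [-0.027  0.027  0.022] | pos [ 430.6 -408.4  128.7] [-1.7984e+02  1.6000e-01  2.9300e+00] F [-0.3 -0.9 -0.1] T [-0.03  0.07 -0.04] op 0.65 gf 0.0 t 0.9333
[299.638654   256.87349769] [349.71599288 219.29810129]
```

View pics/p1.png

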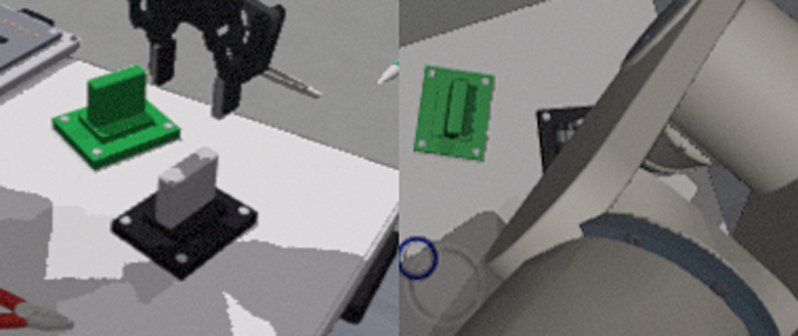

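The scene view shows the open fingers above the black cover, with the bar top near full-frame (299,254). I predicted (300,257), so the descent can go ahead.

>>> play_rows(dp=[[0.03, 0, 0.9], [0.03, 0, 1.8], [0.03, 0, 2.3], [0.03, 0, 2.54], [0.03, 0, 2.54]], rot=[[0, 0, 0], [0, 0, 0], [0, 0, 0], [0, 0, 0], [0, 0, 0]])

```text
clock: 1.45
eef_pos: [431.0, -410.5, 28.0]
tcp_rot: [-3.141, 0.001, 0.047]
contact_force: [0.2, -0.1, 0.1]
opening: 0.65
grasp_force: 0.0
```

>>> play_rows(dp=[[0, 0, 0], [0, 0, 0], [0, 0, 0], [0, 0, 0], [0, 0, 0]], rot=[[0, 0, 0], [0, 0, 0], [0, 0, 0], [0, 0, 0], [0, 0, 0]], fingers=0, grip_force=60)

```text
clock: 1.87
eef_pos: [433.1, -411.1, 30.8]
tcp_rot: [3.139, -0.002, 0.049]
contact_force: [-1.5, -1.4, 7.5]
opening: 0.204
grasp_force: 59.7
```

>>> play_rows(dp=[[0, 0, 0], [0, 0, 0], [0, 0, 0], [0, 0, 0], [0, 0, 0]], rot=[[0, 0, 0], [0, 0, 0], [0, 0, 0], [0, 0, 0], [0, 0, 0]])

```text
clock: 2.28
eef_pos: [433.1, -411.1, 30.8]
tcp_rot: [3.139, -0.002, 0.049]
contact_force: [-1.6, -1.2, 6.1]
opening: 0.206
grasp_force: 59.7
```

```bash
python3 - <<'E'
from h import *
go(432,-408.3,150,2.8)
f=optics.grab_frame("scene")
save(f,"pics/p2.png",(210,180,400,340),3)
E
```

```text
dp [-0.019 -0.065 -2.981] rot [ 0.024 -0.02   0.001] | pos [ 433.1 -411.1   30.8] [ 1.7985e+02 -1.2000e-01  2.8000e+00] F [-1.6 -1.2  6.1] T [ 0.06  0.18 -0.03] op 0.206 gf 59.7 t 2.2833
```

View pics/p2.png

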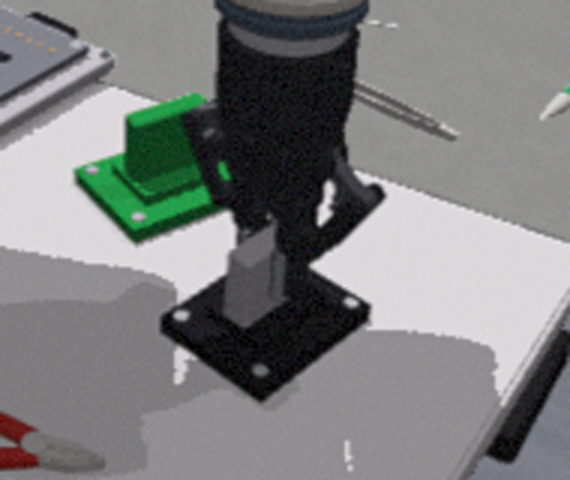

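The fingers hold the bar and the cover plate is still flat, with plate corners at crop (163,322), (262,400) and (370,308). Next I lift it.

>>> play_rows(dp=[[0, 0, -0.2], [0, 0, -0.8], [0, 0, -1.6], [0, 0, -2.5], [0, 0, -3]], rot=[[0, 0, 0], [0, 0, 0], [0, 0, 0], [0, 0, 0], [0, 0, 0]], grip_force=80)

```text
clock: 2.75
eef_pos: [433.2, -410.8, 153.2]
tcp_rot: [3.139, -0.003, 0.049]
contact_force: [1.4, -1.2, -0.9]
opening: 0.202
grasp_force: 78.3
```

>>> play_rows(dp=[[0, 0, 0], [0, 0, 0], [0, 0, 0]], rot=[[0, 0, 0], [0, 0, 0], [0, 0, 0]])

```text
clock: 3.0
eef_pos: [431.6, -409.4, 148.2]
tcp_rot: [-3.141, 0.001, 0.049]
contact_force: [0.6, 0.5, -2.3]
opening: 0.202
grasp_force: 78.3
```

```bash
python3 - <<'E'
from h import *
go(467.7,-68.3,130,8.7)
E
```

```text
dp [ 1.319 -8.472  0.46 ] rot [-0.008  0.006 -0.982] | pos [ 431.6 -409.4  148.2] [-1.7996e+02  4.0000e-02  2.8100e+00] F [ 0.6  0.5 -2.3] T [0.   0.04 0.02] op 0.202 gf 78.3 t 3.0
```

>>> play_rows(dp=[[1.3, -8.4, 0.2], [1.3, -8.4, 0.2], [1.3, -8.4, 0.2], [1.3, -8.4, 0.2], [1.3, -8.4, 0.2]], rot=[[0, 0, -1], [0, 0, -1], [0, 0, -1], [0, 0, -1], [0, 0, -1]])

```text
clock: 3.42
eef_pos: [452.5, -200.6, 142.2]
tcp_rot: [-3.14, 0.003, 0.153]
contact_force: [2.1, 0.4, -1.8]
opening: 0.202
grasp_force: 78.8
```

```bash
python3 - <<'E'
from h import *
go(467.7,-68.3,130,8.7)
E
```

```text
dp [ 0.881 -3.21   0.308] rot [-0.017  0.025  0.01 ] | pos [ 452.5 -200.6  142.2] [-1.799e+02  1.500e-01  8.760e+00] F [ 2.1  0.4 -1.8] T [ 0.02 -0.05 -0.02] op 0.202 gf 78.8 t 3.4167
```

>>> play_rows(dp=[[0.88, -3.2, 0.3], [0.88, -3.2, 0.3], [0.88, -3.2, 0.3], [0.88, -3.2, 0.3], [0.88, -3.2, 0.3]], rot=[[0, 0, 0], [0, 0, 0], [0, 0, 0], [0, 0, 0], [0, 0, 0]])

```text
clock: 3.83
eef_pos: [467.8, -68.2, 130.2]
tcp_rot: [-3.14, 0.003, 0.158]
contact_force: [-0.6, 0.6, -1.4]
opening: 0.203
grasp_force: 79.2
```

>>> play_rows(dp=[[0, 0, 0], [0, 0, 0], [0, 0, 0]], rot=[[0, 0, 0], [0, 0, 0], [0, 0, 0]])

```text
clock: 4.08
eef_pos: [468.8, -72.1, 131.5]
tcp_rot: [3.142, 0.001, 0.152]
contact_force: [-0.1, -0.0, -1.2]
opening: 0.201
grasp_force: 79.2
```

```bash
python3 - <<'E'
from h import *
go(467.7,-68.3,85,8.7)
f=optics.grab_frame("scene"); g=optics.grab_frame("top")
import pickle; pickle.dump((f,g),open("f2.pkl","wb"))
a=f["color"][100:260,110:300]; b=g["color"][130:290,130:320]
cv2.imwrite("pics/p3.png",cv2.resize(np.hstack([a,b])[:,:,::-1],None,fx=2.1,fy=2.1,interpolation=cv2.INTER_CUBIC))
E
```

```text
dp [-0.013 -0.099  1.163] rot [0.001 0.007 0.003] | pos [468.8 -72.1 131.5] [1.80e+02 4.00e-02 8.72e+00] F [-0.1 -0.  -1.2] T [-0.03 -0.01  0.  ] op 0.201 gf 79.2 t 4.0833
```

View pics/p3.png

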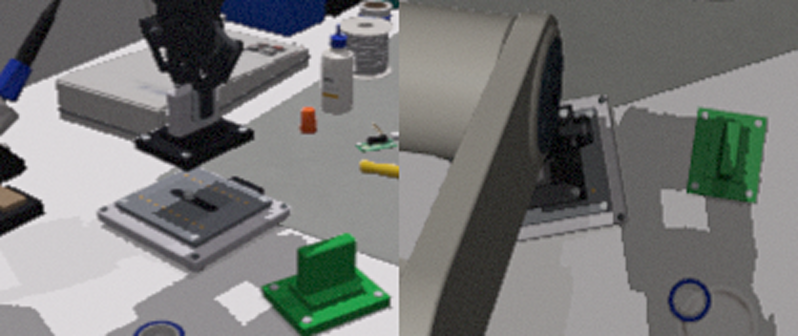

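```bash
python3 - <<'E'
from h import *
import pickle
f,g=pickle.load(open("f2.pkl","rb"))
save(f,"pics/p4.png",(150,138,260,228),6.5)
# predicted pixels in crop
c,s=np.cos(.152),np.sin(.152)
def L(o,x,y,z):return (o[0]+c*x-s*y,o[1]+s*x+c*y,z)
def cr(X): p=proj(f,X); return ((p-[150,138])*6.5).round(1)
o=(467.8,-72.0)
for x,y in((-50,-40),(50,-40),(-50,40)): print("cover top",x,y,cr(L(o,x,y,131.5-30.8+12)), "bot",cr(L(o,x,y,131.5-30.8)))
j=(466.3,-66.5)
for x,y in((-60,-65),(60,-65),(-60,65)): print("carrier",x,y,cr(L(j,x,y,30)))
print("pin",cr((465.2,-58.4,39)))
E
```

```text
cover top -50 -40 [315.9 248.8] bot [317.9 281.5]
cover top 50 -40 [526.4 149.2] bot [527.  180.3]
cover top -50 40 [152.8 177.4] bot [155.7 209.1]
carrier -60 -65 [346.1 499.1]
carrier 60 -65 [587.4 363.8]
carrier -60 65 [ 92.1 370.9]
pin [324. 338.]
```

View pics/p4.png

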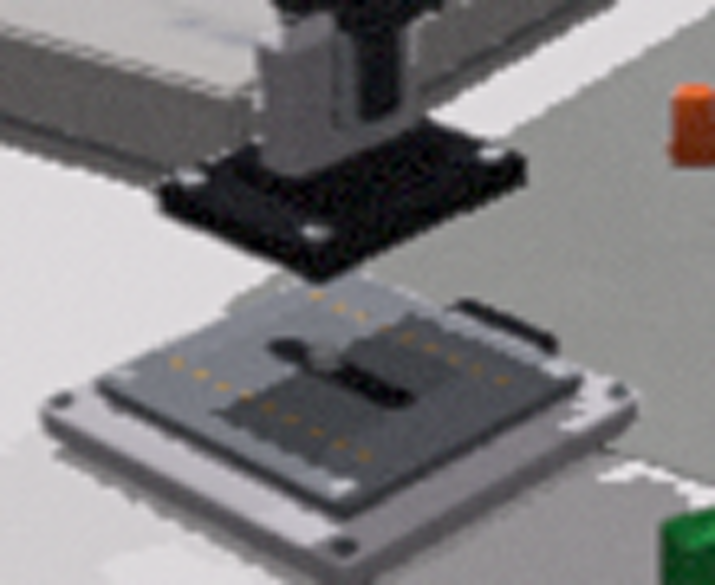

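The view shows the held cover level, its near bottom corner at (320,283), as predicted. The jig sits about 9 crop px lower than predicted (pin tip about (323,348)), so there are a few mm of disagreement between the cameras. I'll descend and compare cover and jig up close.

>>> play_rows(dp=[[-0.06, -0.08, 0.5], [-0.06, -0.08, 1.0], [-0.06, -0.08, 1.25], [-0.06, -0.08, 1.25], [-0.06, -0.08, 1.25]], rot=[[0, 0, 0], [0, 0, 0], [0, 0, 0], [0, 0, 0], [0, 0, 0]])

```text
clock: 4.6
eef_pos: [466.0, -68.6, 81.7]
tcp_rot: [-3.141, 0.001, 0.153]
contact_force: [0.4, 0.1, -1.5]
opening: 0.198
grasp_force: 79.2
```

>>> play_rows(dp=[[0, 0, 0], [0, 0, 0], [0, 0, 0], [0, 0, 0], [0, 0, 0]], rot=[[0, 0, 0], [0, 0, 0], [0, 0, 0], [0, 0, 0], [0, 0, 0]])

```text
clock: 5.02
eef_pos: [466.6, -68.2, 82.3]
tcp_rot: [3.141, -0.001, 0.154]
contact_force: [-0.5, 0.5, -1.7]
opening: 0.198
grasp_force: 79.2
```

```bash
python3 - <<'E'
from h import *
import pickle
go(466.5,-69,75,8.7)
f=optics.grab_frame("scene"); pickle.dump(f,open("f3.pkl","wb"))
save(f,"pics/p5.png",(150,138,260,228),6.5)
o=telemetry.sense()["eef_pos"]; o=o-[1,0.1,0]
c,s=np.cos(.152),np.sin(.152)
def L(o,x,y,z):return (o[0]+c*x-s*y,o[1]+s*x+c*y,z)
def cr(X): p=proj(f,X); return ((p-[150,138])*6.5).round(1)
for x,y in((-50,-40),(50,-40),(-50,40)): print("cover top",x,y,cr(L(o,x,y,o[2]-30.8+12)), "bot",cr(L(o,x,y,o[2]-30.8)))
j=(466.3,-66.5)
for x,y in((-60,-65),(60,-65),(-60,65)): print("carrier",x,y,cr(L(j,x,y,30)))
E
```

```text
dp [-0.005  0.021  0.182] rot [ 0.002 -0.007  0.018] | pos [466.6 -68.2  82.3] [ 1.7999e+02 -4.0000e-02  8.8100e+00] F [-0.5  0.5 -1.7] T [ 0.01  0.01 -0.03] op 0.198 gf 79.2 t 5.0167
cover top -50 -40 [311.5 378.5] bot [313.4 409.6]
cover top 50 -40 [517.1 272.8] bot [517.7 302.3]
cover top -50 40 [152.8 303.1] bot [155.6 333.2]
carrier -60 -65 [346.1 499.1]
carrier 60 -65 [587.4 363.8]
carrier -60 65 [ 92.1 370.9]
```

View pics/p5.png

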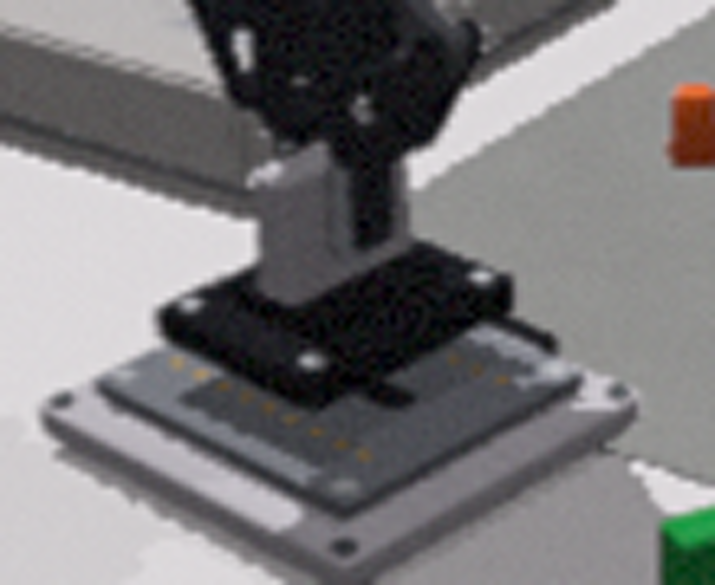

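The cover matches its prediction (near bottom corner (316,408)). The jig reads about 11 px low, so I split the difference with a small shift and then descend gently to feel for contact.

>>> play_rows(dp=[[-0.03, 0.06, 0.1], [-0.03, 0.06, 0.2], [-0.03, 0.06, 0.25], [-0.03, 0.06, 0.25], [-0.03, 0.06, 0.25]], rot=[[0, 0, 0], [0, 0, 0], [0, 0, 0], [0, 0, 0], [0, 0, 0]])

```text
clock: 5.48
eef_pos: [465.2, -70.7, 71.6]
tcp_rot: [-3.141, 0.001, 0.153]
contact_force: [-0.2, 0.4, -1.3]
opening: 0.199
grasp_force: 79.2
```

>>> play_rows(dp=[[0, 0, 0.02], [0, 0, 0.04], [0, 0, 0.05], [0, 0, 0.05], [0, 0, 0.05]], rot=[[0, 0, 0], [0, 0, 0], [0, 0, 0], [0, 0, 0], [0, 0, 0]])

```text
clock: 5.9
eef_pos: [465.5, -70.7, 69.9]
tcp_rot: [3.142, -0.0, 0.154]
contact_force: [-0.0, 0.2, -2.4]
opening: 0.2
grasp_force: 79.2
```

>>> play_rows(dp=[[0, 0, 0.02], [0, 0, 0.04], [0, 0, 0.04], [0, 0, 0.04], [0, 0, 0.04]], rot=[[0, 0, 0], [0, 0, 0], [0, 0, 0], [0, 0, 0], [0, 0, 0]])

```text
clock: 6.32
eef_pos: [465.8, -70.7, 69.3]
tcp_rot: [3.141, -0.001, 0.154]
contact_force: [-3.8, 0.8, 14.6]
opening: 0.198
grasp_force: 81.8
```

>>> play_rows(dp=[[0, 0, 0.02], [0, 0, 0.04], [0, 0, 0.04], [0, 0, 0.04], [0, 0, 0.04]], rot=[[0, 0, 0], [0, 0, 0], [0, 0, 0], [0, 0, 0], [0, 0, 0]])

```text
clock: 6.73
eef_pos: [465.9, -70.8, 68.9]
tcp_rot: [3.141, -0.001, 0.154]
contact_force: [-8.3, 0.7, 33.9]
opening: 0.197
grasp_force: 84.4
```

Contact came at TCP z of about 69.5, which puts the underside at 39 mm: it is on the pin tip. The push is too hard, so I ease off and then slide along the slot (tool −y).

>>> play_rows(dp=[[0, 0, -0.03], [0, 0, -0.055], [0, 0, -0.055], [0, 0, -0.055]], rot=[[0, 0, 0], [0, 0, 0], [0, 0, 0], [0, 0, 0]])

```text
clock: 7.07
eef_pos: [465.7, -70.8, 69.4]
tcp_rot: [3.141, -0.001, 0.154]
contact_force: [-3.4, 0.3, 9.6]
opening: 0.204
grasp_force: 80.9
```

```bash
python3 - <<'E'
from h import *
go(464,-60,69.3,8.7)
E
```

```text
dp [-0.001 -0.272  0.003] rot [ 0.001 -0.005  0.016] | pos [465.7 -70.8  69.4] [ 1.7999e+02 -3.0000e-02  8.8000e+00] F [-3.4  0.3  9.6] T [0.2  0.49 0.03] op 0.204 gf 80.9 t 7.0667
```

>>> play_rows(dp=[[0, -0.02, 0], [0, -0.05, 0], [0, -0.08, 0], [0, -0.1, 0], [0, -0.1, 0]], rot=[[0, 0, 0], [0, 0, 0], [0, 0, 0], [0, 0, 0], [0, 0, 0]])

```text
clock: 7.48
eef_pos: [466.0, -67.3, 69.5]
tcp_rot: [3.14, -0.002, 0.154]
contact_force: [0.5, -3.5, 7.3]
opening: 0.204
grasp_force: 80.5
```

```bash
python3 - <<'E'
from h import *
go(464,-60,69.3,8.7)
E
```

```text
dp [-0.022 -0.189  0.005] rot [ 0.014 -0.02   0.021] | pos [466.  -67.3  69.5] [ 1.7992e+02 -1.2000e-01  8.8300e+00] F [ 0.5 -3.5  7.3] T [-0.61  0.07  0.02] op 0.204 gf 80.5 t 7.4833
```

>>> play_rows(dp=[[-0.01, -0.03, 0], [-0.02, -0.06, 0], [-0.02, -0.08, 0], [-0.02, -0.1, 0], [-0.02, -0.1, 0]], rot=[[0, 0, 0], [0, 0, 0], [0, 0, 0], [0, 0, 0], [0, 0, 0]])

```text
clock: 7.9
eef_pos: [463.2, -62.5, 68.7]
tcp_rot: [-3.141, 0.0, 0.153]
contact_force: [2.2, 0.8, 0.4]
opening: 0.202
grasp_force: 79.5
```

```bash
python3 - <<'E'
from h import *
go(464,-60,69.3,8.7)
E
```

```text
dp [ 0.029 -0.059 -0.016] rot [-0.006  0.003  0.014] | pos [463.2 -62.5  68.7] [-1.7997e+02  2.0000e-02  8.7900e+00] F [2.2 0.8 0.4] T [ 0.18 -0.31 -0.01] op 0.202 gf 79.5 t 7.9
```

The force fell and z dropped, so the hole is catching the pin. I continue slightly towards +y and +x, lowering a little.

>>> play_rows(dp=[[0.02, -0.03, 0], [0.03, -0.05, 0], [0.03, -0.06, 0.03], [0.03, -0.06, 0.06], [0.03, -0.06, 0.06]], rot=[[0, 0, 0], [0, 0, 0], [0, 0, 0], [0, 0, 0], [0, 0, 0]])

```text
clock: 8.32
eef_pos: [464.1, -60.2, 66.2]
tcp_rot: [-3.141, 0.0, 0.153]
contact_force: [0.6, 2.1, -1.4]
opening: 0.198
grasp_force: 79.4
```

```bash
python3 - <<'E'
from h import *
go(464,-60,65,8.7)
E
```

```text
dp [-0.002 -0.004  0.03 ] rot [-0.004  0.003  0.016] | pos [464.1 -60.2  66.2] [-1.7998e+02  2.0000e-02  8.7900e+00] F [ 0.6  2.1 -1.4] T [ 0.3  -0.07  0.04] op 0.198 gf 79.4 t 8.3167
```

The hole is on the pin (underside at about 35 mm). I nudge +y a little and lower to the carrier.

>>> play_rows(dp=[[0.01, -0.03, 0.02], [0.01, -0.03, 0.05], [0.01, -0.03, 0.08], [0.01, -0.03, 0.1], [0.01, -0.03, 0.1]], rot=[[0, 0, 0], [0, 0, 0], [0, 0, 0], [0, 0, 0], [0, 0, 0]])

```text
clock: 8.73
eef_pos: [464.3, -59.1, 62.2]
tcp_rot: [-3.142, 0.0, 0.154]
contact_force: [0.2, 0.7, -2.6]
opening: 0.203
grasp_force: 79.4
```

```bash
python3 - <<'E'
from h import *
go(464,-60,60.8,8.7)
E
```

```text
dp [-0.012  0.021  0.036] rot [-0.001  0.003  0.017] | pos [464.3 -59.1  62.2] [-1.7999e+02  2.0000e-02  8.8000e+00] F [ 0.2  0.7 -2.6] T [ 0.04 -0.12 -0.02] op 0.203 gf 79.4 t 8.7333
```

>>> play_rows(dp=[[0, -0.01, 0.03], [0, -0.01, 0.06], [0, -0.01, 0.09], [0, -0.01, 0.12], [0, -0.01, 0.12]], rot=[[0, 0, 0], [0, 0, 0], [0, 0, 0], [0, 0, 0], [0, 0, 0]])

```text
clock: 9.15
eef_pos: [464.4, -58.7, 57.6]
tcp_rot: [-3.142, -0.0, 0.154]
contact_force: [-1.2, 0.3, 3.1]
opening: 0.203
grasp_force: 79.9
```

>>> play_rows(dp=[[0, 0, 0.02], [0, 0, 0.04], [0, 0, 0.05], [0, 0, 0.05], [0, 0, 0.05]], rot=[[0, 0, 0], [0, 0, 0], [0, 0, 0], [0, 0, 0], [0, 0, 0]])

```text
clock: 9.57
eef_pos: [464.4, -58.7, 55.8]
tcp_rot: [-3.142, 0.0, 0.154]
contact_force: [-2.7, 1.0, 4.8]
opening: 0.201
grasp_force: 80.6
```

```bash
python3 - <<'E'
from h import *
go(464,-60,55.5,8.7)
E
```

```text
dp [-0.014  0.031  0.007] rot [-0.     0.001  0.016] | pos [464.4 -58.7  55.8] [-180.     0.     8.8] F [-2.7  1.   4.8] T [-0.    0.19  0.02] op 0.201 gf 80.6 t 9.5667
```

>>> play_rows(dp=[[0, 0, 0.02], [0, 0, 0.04], [0, 0, 0.05], [0, 0, 0.05], [0, 0, 0.05]], rot=[[0, 0, 0], [0, 0, 0], [0, 0, 0], [0, 0, 0], [0, 0, 0]])

```text
clock: 9.98
eef_pos: [464.5, -58.7, 55.6]
tcp_rot: [3.142, -0.0, 0.154]
contact_force: [-11.7, 2.0, 37.5]
opening: 0.199
grasp_force: 85.0
```

```bash
python3 - <<'E'
from h import *
go(464,-60,54.5,8.7)
E
```

```text
dp [-0.017  0.03   0.027] rot [ 0.    -0.002  0.016] | pos [464.5 -58.7  55.6] [ 1.8e+02 -1.0e-02  8.8e+00] F [-11.7   2.   37.5] T [0.26 1.63 0.  ] op 0.199 gf 85.0 t 9.9833
```

The carrier is on its stop. I ease to a moderate push and take a look.

>>> play_rows(dp=[[0, 0, -0.015], [0, 0, -0.025], [0, 0, -0.025], [0, 0, -0.025], [0, 0, -0.025]], rot=[[0, 0, 0], [0, 0, 0], [0, 0, 0], [0, 0, 0], [0, 0, 0]])

```text
clock: 10.4
eef_pos: [464.4, -58.7, 55.7]
tcp_rot: [3.142, -0.0, 0.154]
contact_force: [-7.1, 1.6, 22.3]
opening: 0.201
grasp_force: 82.2
```

>>> play_rows(dp=[[0, 0, 0], [0, 0, 0], [0, 0, 0], [0, 0, 0], [0, 0, 0]], rot=[[0, 0, 0], [0, 0, 0], [0, 0, 0], [0, 0, 0], [0, 0, 0]])

```text
clock: 10.82
eef_pos: [464.4, -58.7, 55.7]
tcp_rot: [-3.142, -0.0, 0.154]
contact_force: [-6.5, 1.5, 22.0]
opening: 0.205
grasp_force: 82.2
```

```bash
python3 - <<'E'
from h import *
go(464,-60,54.5,8.7)
save(optics.grab_frame("scene"),"pics/p6.png",(150,138,260,228),6.5)
E
```

```text
dp [-0.015  0.031  0.029] rot [-0.    -0.001  0.016] | pos [464.4 -58.7  55.7] [-180.    -0.     8.8] F [-6.5  1.5 22. ] T [ 0.12  0.91 -0.01] op 0.205 gf 82.2 t 10.8167
```

View pics/p6.png

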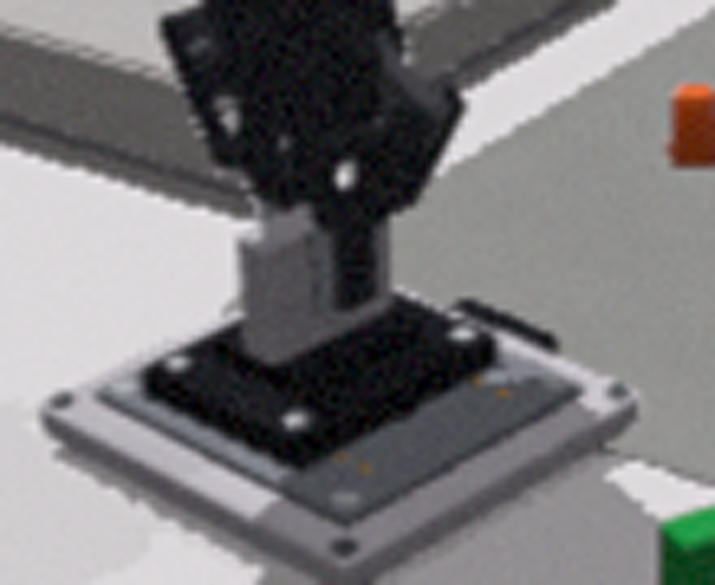

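The cover sits flat and square on the lowered carrier, near corner at (300,467), with 22 N of steady push. Handing in.

```bash
python3 -c "
from h import *
print(r.sign_off())"
```

```text
the job is handed in; nothing more can be done
None
```

The black cover was laid on the pin tip, slid about a centimetre along the slot until it dropped on, and is held pressed fully down at about 22 N; the job is handed in at 10.9 s, with the tape, screwdriver and cap never approached.

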